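Sort the hold-down weights by the drag of their soles

ROBOT

A 6-joint arm with a two-finger parallel gripper is mounted at the origin on a cart in front of the work surface, level with it; the furniture and walls round the work are solid. World frame = base frame: x ahead of the robot, y to its left, z up, the work surface at z = 0. Lengths are in m, angles in rad, forces in N, time in s.
With the tool pointing down it reaches from about 0.35 to 0.775 m from the base axis. Payload 7.3 kg.
Tool frame: the origin (TCP) lies at the very end of the fingers, on their centre line; the grasp point (between the pads) lies 19 mm behind it; z points along the fingers, y is the line along which they close (so a half turn about z gives the same grasp; the last joint's range is limited). The gripper opens to 92 mm and grips with 3 to 60 N. Pads are 19 mm wide; open, the fingers measure 130 mm over their backs; the gripper's body (75 mm by 190 mm) begins 47 mm behind the grasp point.
Start: joints at [1.11, 0.342, 1.524, -0, 1.275, -0.146], TCP at [0.163, 0.499, 0.227] pointing down, gripper open.
Joint ranges: [-2.53, 2.53], [-0.77, 2.02], [0.04, 2.7], [-1, 4.14], [0.28, 2.66], [-3.11, 3.11]. Speed limits (rad/s): [2.57, 2.57, 3.14, 3.14, 3.14, 3.14].

INTERFACE

Orientations are given as [roll, pitch, yaw] about the fixed x, y, z axes, in that order (R = Rz(yaw) Ry(pitch) Rx(roll)).
In Python, from cell import robot, read_camera, get_calibration gives the robot as it stands. The module is installed in compiled form; this text tells all that it offers.
- The arm moves only by the tool send_rows, never from a script. Its argument "plan" is a list of rows, each a list of 2 entries, a list of its own where there are three numbers: the shift along the tool's x, y, z as a fraction of full scale, then the turn, a rotation vector about the tool's x, y, z as a fraction of full scale. A call has exactly 10 rows; each row shifts and turns the commanded pose from where the row before left it, along the tool's axes as they then stand; what a row does not reach is not made up. Full scale, the value 1, is 0.025 m for a shift and 90 degrees for a turn. A row lasts 1/8 s, in which the tool goes at most 62.5 mm and 10.7 degrees, less where a joint would pass 70% of its speed; a pose out of reach is approached as far as the arm can. A call with a number of a shift or a turn outside -1 to 1 is refused whole. A call with a gripper value outside its range is refused whole. "gripper" is the opening, from -1 (shut) to 1 (fully open), so that 0 is half open, set as the call begins (left out, the last holds). The fingers move at their own pace and stop on an object; "force" is the grip in N (left out, the last holds). Time passes only in rows, so rows that do not move let the fingers close, or fill a call up. It gives the time, the measured TCP pose, the force, the opening and the grip force at its end, in the units of the state.
- robot.observe(): the state, without advancing time (a new reading comes with each control period).
- read_camera(name): name is "scene" or "top" or "wrist"; returns (picture, depth): 384x512x3 uint8, blue, green, red; 384x512 float32, m along the optical axis (not along the pixel's ray), 0 where there is no reading.
- get_calibration(name): a dict with "intrinsics" (3x3 intrinsics, pixels), "rvec" (rotation vector, rad) and "tvec" (3), from world to camera coordinates, as OpenCV has them. Camera axes: x right, y down, z forward; pixel columns grow to the right and rows downward; lengths in m; the calibration is good to about 2 mm. The wrist camera is an equidistant fisheye: a pixel r from the principal point sees the ray r / f radians off the axis. A picture is of the moment at which its call begins: read the wrist's pose just before it. get_calibration takes no time and is no camera call; for the wrist camera it gives the pose at the moment of the call.
- robot.hand_in(): hands the job in; it is judged then, once.
The state is a dict: "time": time; "qpos": joint angles; "qvel": joint speeds; "joint_efforts": joint torques, N m; "tool_pos": TCP position; "tool_rot": TCP orientation; "contact_force": force on the tool from outside, world axes, zero at the start; "torque": the same for the moment, N m; "opening": finger opening in m; "grip_force": force on a finger pad.
Only numpy, scipy, OpenCV 4.12 (cv2) and the standard library are available. Lean on these libraries where they do the work, as an engineer would, in place of code of your own. Each camera call takes 0.05 s, during which the arm holds its last target. There are 200 camera calls.

TASK

One of the three blue hold-down weights has a sole that has gone glazed and no longer grips. Slide each weight at least 4 cm along the bench before you lift it, feeling how hard it drags; then set (do not drop) the two that drag hard flat on the sloping stand, in one row along its middle, where they must stay put without sliding down, and the one that slides easily upright in the red tray. Leave the two bottles and the solder spool standing where they are.

Things in the scene. Friction and masses are not known exactly. Their poses are not given: they have to be found in the camera images.
- weight_1: hold-down weight: blue block 40 mm (its x) x 56 mm (its y), 42 mm high with its 5 mm black rubber sole, silver plate with two screws on top; 0.75 to 0.95 kg. Origin: centre of the underside, z up. One of three exact look-alikes that start shuffled over three places (one glazed, two sound: only the drag tells). Either pair of side faces can be gripped.
- weight_2: hold-down weight, looks exactly like weight_1, same size and axes. Any of the three, slid level with only its own weight on the sole: a sound sole resists with about 5 to 8 N (drags hard), a glazed one with about 1 to 2.5 N (slides easily); pushing down or lifting while sliding changes these forces a good deal.
- weight_3: hold-down weight, looks exactly like weight_1, same size and axes. Any of the three slides steadily without tipping when a side face is pushed square at its middle, lower than about 25 mm above the bench.
- flux_bottle: bystander: small white dropper bottle with a dark cap, 33 mm across, 96 mm high, loose, light and easily tipped. Origin: centre of its underside.
- ipa_bottle: bystander: white squeeze bottle with a spout, 54 mm across, 161 mm high, loose. Origin: centre of its underside.
- solder_spool: bystander: spool of white wire with dark blue flanges, standing on its flange, 54 mm across, 38 mm high, loose. Origin: centre of its underside.
- stand_plate: white plate of the fixed sloping stand, 200 mm (its x) x 84 mm (its y). Origin: centre of its top surface, 22 mm over the bench; z: normal to it. It slopes 0.32 rad down towards its own -y. Set weights down flat, tilted like the plate: sound ones stay, a glazed one slides off. Stand and tray are on opposite sides, left and right of the weights, which is which varies; turned up to 0.3 rad.
- tray_red: red plastic tray, fixed: 110 mm (its x) x 100 mm (its y) outside, 102 x 92 mm inside, walls 16 mm high over the bench, floor top at 4 mm, lips 9 mm out at its x ends. Origin: centre of its underside. Stand and tray are on opposite sides, left and right of the weights, which is which varies; turned up to 0.3 rad.

How it is judged:
At the end, for the whole second after the job is handed in: Two weights rest by themselves flat on the sloping plate (only sound soles can; centre within 22 mm of the plate's long centre line and 85 mm of its middle, flat within 0.08 rad), and the third, glazed one stands on the floor of the red tray, upright within 0.1 rad; all at rest and released (((x of weight_1 in the frame of tray_red between -0.035 and 0.035 m and y of weight_1 in the frame of tray_red between -0.03 and 0.03 m and z of weight_1 in the frame of tray_red between 0 and 0.008 m and angle between weight_1's own z axis and vertical below 0.1 rad and x of weight_2 in the frame of stand_plate between -0.085 and 0.085 m and y of weight_2 in the frame of stand_plate between -0.022 and 0.022 m and z of weight_2 in the frame of stand_plate between -0.004 and 0.005 m and angle between the z axis of each of weight_2, weight_3 and the z axis of stand_plate, either way round below 0.08 rad and x of weight_3 in the frame of stand_plate between -0.085 and 0.085 m and y of weight_3 in the frame of stand_plate between -0.022 and 0.022 m and z of weight_3 in the frame of stand_plate between -0.004 and 0.005 m) or (x of weight_2 in the frame of tray_red between -0.035 and 0.035 m and y of weight_2 in the frame of tray_red between -0.03 and 0.03 m and z of weight_2 in the frame of tray_red between 0 and 0.008 m and angle between weight_2's own z axis and vertical below 0.1 rad and x of weight_1 in the frame of stand_plate between -0.085 and 0.085 m and y of weight_1 in the frame of stand_plate between -0.022 and 0.022 m and z of weight_1 in the frame of stand_plate between -0.004 and 0.005 m and angle between the z axis of each of weight_1, weight_3 and the z axis of stand_plate, either way round below 0.08 rad and x of weight_3 in the frame of stand_plate between -0.085 and 0.085 m and y of weight_3 in the frame of stand_plate between -0.022 and 0.022 m and z of weight_3 in the frame of stand_plate between -0.004 and 0.005 m) or (x of weight_3 in the frame of tray_red between -0.035 and 0.035 m and y of weight_3 in the frame of tray_red between -0.03 and 0.03 m and z of weight_3 in the frame of tray_red between 0 and 0.008 m and angle between weight_3's own z axis and vertical below 0.1 rad and x of weight_1 in the frame of stand_plate between -0.085 and 0.085 m and y of weight_1 in the frame of stand_plate between -0.022 and 0.022 m and z of weight_1 in the frame of stand_plate between -0.004 and 0.005 m and angle between the z axis of each of weight_1, weight_2 and the z axis of stand_plate, either way round below 0.08 rad and x of weight_2 in the frame of stand_plate between -0.085 and 0.085 m and y of weight_2 in the frame of stand_plate between -0.022 and 0.022 m and z of weight_2 in the frame of stand_plate between -0.004 and 0.005 m)) and linear speed of each of weight_1, weight_2, weight_3 below 0.02 m/s); the robot touches nothing.
It fails at once if a weight is lifted clear of the bench (underside above 12 mm) less than 38 mm from where it started, that is, without having been dragged ((height (world z) of weight_1 above 0.012 m and distance of weight_1 from where it was at the start of the episode below 0.038 m) or (height (world z) of weight_2 above 0.012 m and distance of weight_2 from where it was at the start of the episode below 0.038 m) or (height (world z) of weight_3 above 0.012 m and distance of weight_3 from where it was at the start of the episode below 0.038 m)).
It fails at once if a weight is dropped or thrown: it moves faster than 0.6 m/s with no finger on it ((linear speed of weight_1 above 0.6 m/s and contact force between the fingers and weight_1 below 0.05 N) or (linear speed of weight_2 above 0.6 m/s and contact force between the fingers and weight_2 below 0.05 N) or (linear speed of weight_3 above 0.6 m/s and contact force between the fingers and weight_3 below 0.05 N)).
It fails at once if a bottle or the spool is shifted by more than 15 mm or tipped (distance of any of flux_bottle, ipa_bottle, solder_spool from where it was at the start of the episode above 0.015 m or angle between any of flux_bottle, ipa_bottle, solder_spool's own z axis and vertical above 0.3 rad).
It fails at once if a weight left on the sloping plate slides down: no finger on it and its centre more than 30 mm downhill of the centre line, still on the plate ((x of weight_1 in the frame of stand_plate between -0.12 and 0.12 m and y of weight_1 in the frame of stand_plate between -0.06 and -0.03 m and z of weight_1 in the frame of stand_plate between -0.01 and 0.012 m and contact force between the fingers and weight_1 below 0.05 N) or (x of weight_2 in the frame of stand_plate between -0.12 and 0.12 m and y of weight_2 in the frame of stand_plate between -0.06 and -0.03 m and z of weight_2 in the frame of stand_plate between -0.01 and 0.012 m and contact force between the fingers and weight_2 below 0.05 N) or (x of weight_3 in the frame of stand_plate between -0.12 and 0.12 m and y of weight_3 in the frame of stand_plate between -0.06 and -0.03 m and z of weight_3 in the frame of stand_plate between -0.01 and 0.012 m and contact force between the fingers and weight_3 below 0.05 N)).
It also fails if it takes over 72 s, if anything falls off the work surface, if the arm or the gripper's body presses on something with over 40 N, if the wrist force passes 120 N, or if a joint passes its speed limit or range.

## Working session

There is one attempt and no reset: what is moved stays moved. The work goes in short steps, Python scripts to look and compute and a tool call to move; the robot and the scene stay as the last step left them, time stands still between calls to the robot, and variables do not carry over. Pictures are saved under pics/ and viewed, at most 10 in all, crops included, and the job is handed in when it is done.

Besides the shell and the picture viewer there is one more tool, called after "Emit:" by a JSON object that holds its "fn" and its "kwargs". send_rows: Moves the arm, as the interface text tells. Shift numbers are shares of 0.025 m and turn numbers shares of 90 degrees, none past 1 either way. Its arguments: {"type":"object","properties":{"plan":{"type":"array"},"gripper":{"type":"number"},"force":{"type":"number"}},"required":["plan"]}

```bash
mkdir -p pics; cat > h.py <<'E'
import numpy as np, cv2
from scipy.spatial.transform import Rotation as R
from cell import robot, read_camera, get_calibration
def world(name,depth):
    c=get_calibration(name);K=np.array(c["intrinsics"]);Rm=cv2.Rodrigues(np.array(c["rvec"],float))[0];t=np.array(c["tvec"],float).ravel()
    v,u=np.mgrid[0:depth.shape[0],0:depth.shape[1]]
    P=np.stack([(u-K[0,2])/K[0,0]*depth,(v-K[1,2])/K[1,1]*depth,depth],-1)
    return (P-t)@Rm
E
python3 - <<'E'
from h import *
s=robot.observe();print(s)
for n in["top","scene"]:
    p,d=read_camera(n);cv2.imwrite(f"pics/{n}0.png",p);np.savez(f"{n}0.npz",p=p,d=d,W=world(n,d))
    hsv=cv2.cvtColor(p,cv2.COLOR_BGR2HSV);W=world(n,d)
    for nm,lo,hi in[("blue",(95,100,60),(130,255,255)),("red",(0,120,60),(8,255,255))]:
        m=cv2.inRange(hsv,lo,hi);k,l,st,ce=cv2.connectedComponentsWithStats(m)
        for i in range(1,k):
            if st[i,4]>60:
                q=W[(l==i)&(d>0)];print(n,nm,st[i],ce[i].round(),np.median(q,0).round(3),q.min(0).round(3),q.max(0).round(3))
E
```

```text
{'time': 0.0, 'qpos': array([ 1.10999329e+00,  3.42695117e-01,  1.52505340e+00, -1.36376474e-05,
        1.27540442e+00, -1.45996768e-01]), 'qvel': array([-6.53308627e-05, -1.04720193e-04,  1.81395105e-04,  5.01385610e-05,
       -5.83468380e-04,  6.33831783e-04]), 'joint_efforts': array([-1.19668050e-03, -4.31251931e+01, -2.44216561e+01,  7.17147742e-02,
        5.61194227e-02, -1.75751538e-04]), 'tool_pos': array([0.16234618, 0.49881903, 0.2260466 ]), 'tool_rot': array([-3.14004707e+00, -2.14086466e-04,  2.82679020e+00]), 'contact_force': array([-0.79568113,  0.24033513,  0.95308726]), 'torque': array([ 0.01316067, -0.06968613,  0.03024193]), 'grip_force': 0.0, 'opening': 0.09167576737291583}
top blue [ 57 114  21  19 191] [ 68. 125.] [0.677 0.648 0.012] [0.655 0.627 0.002] [0.724 0.688 0.029]
top red [ 128  172   41   41 1121] [148. 192.] [0.495 0.341 0.004] [ 0.429  0.28  -0.006] [0.563 0.403 0.021]
top red [  0 184  19  20 140] [  8. 193.] [0.424 0.785 0.018] [ 0.39   0.76  -0.003] [0.458 0.805 0.028]
scene blue [199 106  16  10 104] [206. 111.] [0.682 0.651 0.015] [0.66  0.628 0.005] [0.706 0.678 0.032]
scene blue [183 183  21  16 134] [190. 190.] [0.42  0.141 0.03 ] [0.41  0.121 0.009] [0.456 0.17  0.043]
scene blue [265 193  23  17 220] [275. 202.] [ 0.59  -0.012  0.028] [ 0.57  -0.034  0.009] [0.63  0.01  0.042]
scene blue [237 229  24  23 150] [245. 240.] [ 0.445 -0.126  0.036] [ 0.443 -0.141  0.011] [ 0.481 -0.089  0.044]
scene red [116 109  22   6 101] [126. 112.] [0.422 0.785 0.015] [ 0.39   0.759 -0.005] [0.455 0.877 0.024]
scene red [168 148  44  24 759] [190. 159.] [0.497 0.344 0.005] [ 0.43   0.278 -0.003] [0.575 0.428 0.02 ]
```

View pics/top0.png

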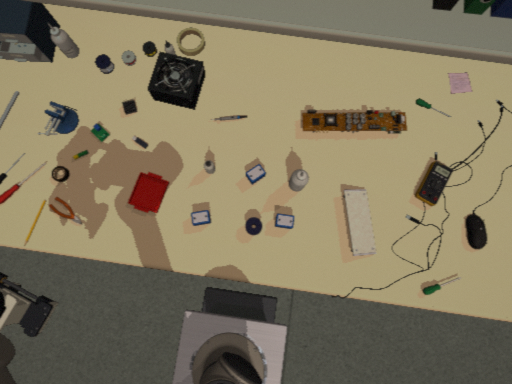

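View pics/scene0.png

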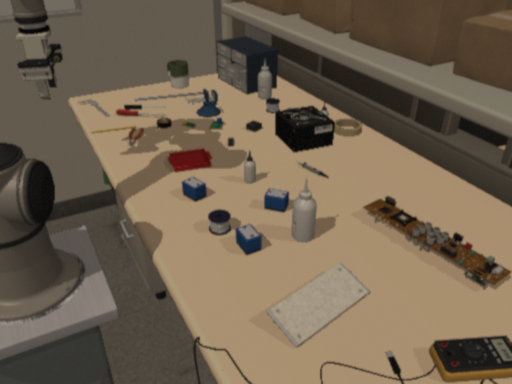

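The top view shows the weights at pixels (201,217), (256,173) and (285,221), and the spool at (254,226). The flux bottle is at (209,166), the IPA bottle at (299,180), the tray at (148,192) and the stand at (359,222). Next I'll measure these from depth.

```bash
python3 - <<'E'
from h import *
z=np.load("top0.npz");p,d,W=z["p"],z["d"],z["W"]
print(W[217,201],W[222,359],W[240,310])
def rep(nm,m):
    k,l,st,ce=cv2.connectedComponentsWithStats(m.astype(np.uint8))
    for i in range(1,k):
        if st[i,4]>25:
            q=W[l==i];r=cv2.minAreaRect((q[:,:2]*1000).astype(np.float32))
            print(nm,ce[i].round(),st[i,4],"rect",np.round(r[0]),np.round(r[1]),round(r[2],1),"z",np.median(q[:,2]).round(3),q[:,2].max().round(3))
box=np.zeros(d.shape,bool);box[140:265,180:390]=1
rep("h",box&(W[...,2]>.010)&(d>0))
rep("h33-50",box&(W[...,2]>.034)&(W[...,2]<.05)&(d>0))
hsv=cv2.cvtColor(p,cv2.COLOR_BGR2HSV)
box[:]=0;box[160:225,110:180]=1
rep("tray",box&((cv2.inRange(hsv,(0,120,40),(8,255,255))|cv2.inRange(hsv,(172,120,40),(180,255,255)))>0))
# plane fit on stand
box[:]=0;box[186:260,340:380]=1
m=box&(cv2.inRange(hsv,(0,0,130),(180,60,255))>0)&(W[...,2]>.004)&(d>0)
rep("stand",m)
q=W[m];A=np.c_[q[:,:2],np.ones(len(q))];c=np.linalg.lstsq(A,q[:,2],rcond=None)[0];print("plane",c,np.arctan(np.hypot(*c[:2])),"centre-z",q.mean(0))
c=cv2.resize(p[140:270,110:390],None,fx=2.8,fy=2.8,interpolation=cv2.INTER_CUBIC);cv2.imwrite("pics/crop0.png",c)
E
```

```text
[0.43560429 0.15061661 0.04074385] [ 0.4927649  -0.34438162  0.02867382] [ 0.41669601 -0.20155324  0.00113873]
h [210. 166.] 116 rect [602. 152.] [31. 31.] 67.8 z 0.058 0.098
h [256. 174.] 243 rect [602.   1.] [40. 55.] 42.2 z 0.041 0.047
h [299. 180.] 332 rect [ 593. -135.] [52. 50.] 10.0 z 0.098 0.147
h [359. 222.] 1446 rect [ 497. -349.] [210.  81.] 13.6 z 0.023 0.039
h [201. 217.] 257 rect [435. 153.] [40. 56.] 17.6 z 0.041 0.047
h [285. 221.] 249 rect [ 463. -111.] [40. 56.] 0.5 z 0.042 0.047
h [254. 225.] 221 rect [435. -17.] [50. 50.] 8.8 z 0.038 0.044
h33-50 [256. 173.] 214 rect [602.   1.] [40. 56.] 43.3 z 0.042 0.047
h33-50 [347. 203.] 49 rect [ 552. -302.] [74. 16.] 13.0 z 0.035 0.039
h33-50 [200. 217.] 233 rect [435. 153.] [40. 56.] 17.6 z 0.042 0.047
h33-50 [285. 220.] 230 rect [ 463. -111.] [40. 56.] 0.7 z 0.042 0.047
h33-50 [254. 225.] 212 rect [435. -17.] [50. 50.] 8.8 z 0.038 0.044
tray [148. 192.] 1138 rect [449. 183.] [449. 130.] 74.0 z 0.004 1.147
stand [360. 222.] 1469 rect [ 497. -349.] [209.  81.] 13.5 z 0.023 0.039
plane [-0.07677464  0.31944103  0.17213093] 0.31742815048835965 centre-z [ 0.49486656 -0.34820275  0.02290748]
```

View pics/crop0.png

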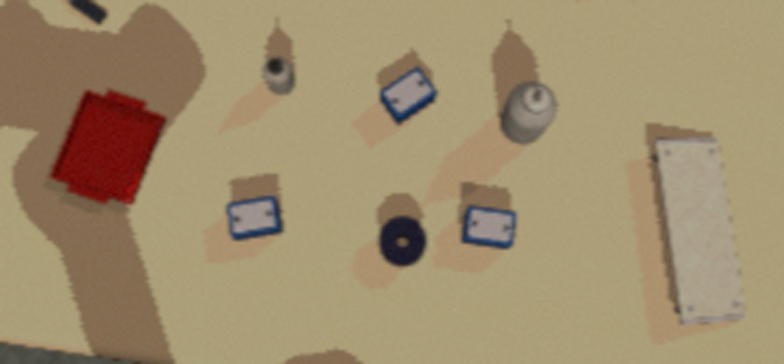

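```bash
cat >> h.py <<'E'
def to(pos,yaw=None,tilt=None):
    """fractions (of .025 m, of 90 deg) summed over rows: shift in the present tool axes, then turn"""
    s=robot.observe();Rc=R.from_euler("xyz",s["tool_rot"])
    d=Rc.inv().apply(np.array(pos)-s["tool_pos"])/.025
    print("t",round(s["time"],2),"pos",s["tool_pos"].round(4),"rot deg",np.degrees(s["tool_rot"]).round(1),"F",s["contact_force"].round(2),"op",round(s["opening"],4))
    print(" shift sum",d.round(2))
    if yaw is not None:
        Rt=R.from_euler("xyz",[np.pi,0,np.radians(yaw)]) if tilt is None else tilt
        print(" turn sum",((Rc.inv()*Rt).as_rotvec()/(np.pi/2)).round(3))
E
python3 - <<'E'
from h import *
z=np.load("top0.npz");p,d,W=z["p"],z["d"],z["W"]
hsv=cv2.cvtColor(p,cv2.COLOR_BGR2HSV)
m=np.zeros(d.shape,bool);m[165:220,120:175]=1
m&=((cv2.inRange(hsv,(0,120,30),(8,255,255))|cv2.inRange(hsv,(172,120,30),(180,255,255)))>0)&(d>0)&(W[...,2]<.03)
q=W[m];print(len(q),cv2.minAreaRect((q[:,:2]*1000).astype(np.float32)))
f=q[q[:,2]<.008];f=f[np.hypot(*(f[:,:2]-np.median(f[:,:2],0)).T)<.07];print(len(f),cv2.minAreaRect((f[:,:2]*1000).astype(np.float32)))
to([.420,.148,.12],107.6)
E
```

```text
1135 ((495.65814208984375, 342.34893798828125), (109.25186920166016, 127.23580169677734), 80.08601379394531)
859 ((496.2959899902344, 345.9983825683594), (101.85472106933594, 127.22915649414062), 80.077392578125)
t 0.1 pos [0.1624 0.4989 0.2261] rot deg [-179.9   -0.   162. ] F [-0.8   0.41 -0.31] op 0.0917
 shift sum [-14.15 -10.15   4.26]
 turn sum [-0.001  0.     0.604]
```

Emit:
{"fn": "send_rows", "kwargs": {"plan": [[[-0.94,-0.68,0.28],[0,0,0]],[[-0.94,-0.68,0.28],[0,0,0]],[[-0.94,-0.68,0.28],[0,0,0]],[[-0.94,-0.68,0.28],[0,0,0]],[[-0.94,-0.68,0.28],[0,0,0]],[[-0.94,-0.68,0.28],[0,0,0]],[[-0.94,-0.68,0.28],[0,0,0]],[[-0.94,-0.68,0.28],[0,0,0]],[[-0.94,-0.68,0.28],[0,0,0]],[[-0.94,-0.68,0.28],[0,0,0]]], "gripper": 1}}

```text
time: 1.35
tool_pos: [0.3337, 0.2639, 0.1563]
tool_rot: [-3.141, -0.0, 2.827]
contact_force: [0.1, 0.0, 0.2]
opening: 0.0919
grip_force: 0.0
```

Emit:
{"fn": "send_rows", "kwargs": {"plan": [[[-0.94,-0.68,0.28],[0,0,0]],[[-0.94,-0.68,0.28],[0,0,0]],[[-0.94,-0.68,0.28],[0,0,0]],[[-0.94,-0.68,0.28],[0,0,0]],[[-0.94,-0.68,0.28],[0,0,0]],[[0,0,0],[0,0,0.115]],[[0,0,0],[0,0,0.115]],[[0,0,0],[0,0,0.115]],[[0,0,0],[0,0,0.115]],[[0,0,0],[0,0,0.115]]]}}

```text
time: 2.6
tool_pos: [0.4185, 0.1476, 0.1215]
tool_rot: [-3.141, -0.0, 1.918]
contact_force: [-0.6, -0.6, 0.3]
opening: 0.092
grip_force: 0.0
```

```bash
python3 - <<'E'
from h import *
to([.420,.148,.008],107.6)
E
```

```text
t 2.6 pos [0.4185 0.1476 0.1215] rot deg [-180.    -0.   109.9] F [-0.65 -0.56  0.33] op 0.092
 shift sum [-0.01  0.06  4.54]
 turn sum [-0.    -0.     0.025]
```

Emit:
{"fn": "send_rows", "kwargs": {"plan": [[[0,0,0.7],[0,0,0.025]],[[0,0,0.7],[0,0,0]],[[0,0,0.7],[0,0,0]],[[0,0,0.7],[0,0,0]],[[0,0,0.6],[0,0,0]],[[0,0,0.5],[0,0,0]],[[0,0,0.4],[0,0,0]],[[0,0,0.2],[0,0,0]],[[0,0,0],[0,0,0]],[[0,0,0],[0,0,0]]]}}

```text
time: 3.85
tool_pos: [0.4191, 0.1477, 0.0095]
tool_rot: [3.141, 0.0, 1.884]
contact_force: [0.1, -0.5, 0.2]
opening: 0.0919
grip_force: 0.0
```

Emit:
{"fn": "send_rows", "kwargs": {"plan": [[[0,-0.18,0],[0,0,0]],[[0,-0.18,0],[0,0,0]],[[0,-0.18,0],[0,0,0]],[[0,-0.18,0],[0,0,0]],[[0,-0.18,0],[0,0,0]],[[0,-0.18,0],[0,0,0]],[[0,-0.18,0],[0,0,0]],[[0,-0.18,0],[0,0,0]],[[0,-0.18,0],[0,0,0]],[[0,-0.18,0],[0,0,0]]]}}

```text
time: 5.1
tool_pos: [0.3766, 0.1338, 0.0095]
tool_rot: [3.14, 0.0, 1.884]
contact_force: [5.5, 1.7, -0.4]
opening: 0.0914
grip_force: 2.6
```

Drag is 5.8 N, so this one is sound. Next I'll grip it, which slides it further.

Emit:
{"fn": "send_rows", "kwargs": {"plan": [[[0,0,0],[0,0,0]],[[0,0,0],[0,0,0]],[[0,0,0],[0,0,0]],[[0,0,0],[0,0,0]],[[0,0,0],[0,0,0]],[[0,0,0],[0,0,0]],[[0,0,0],[0,0,0]],[[0,0,0],[0,0,0]],[[0,0,0],[0,0,0]],[[0,0,0],[0,0,0]]], "gripper": -1, "force": 35}}

```text
time: 6.35
tool_pos: [0.3769, 0.1339, 0.0095]
tool_rot: [3.139, 0.0, 1.884]
contact_force: [6.2, 1.4, -0.0]
opening: 0.0398
grip_force: 35.0
```

```bash
python3 - <<'E'
from h import *
to([.3766,.1338,.12])
p,d=read_camera("wrist");cv2.imwrite("pics/w1.png",p)
p,d=read_camera("top");W=world("top",d)
m=np.zeros(d.shape,bool);m[140:265,180:320]=1
k,l,st,ce=cv2.connectedComponentsWithStats((m&(W[...,2]>.034)&(W[...,2]<.05)).astype(np.uint8))
for i in range(1,k):
    if st[i,4]>20:print(ce[i],st[i,4],cv2.minAreaRect((W[l==i][:,:2]*1000).astype(np.float32)))
# plate pose for place
ph=np.radians(13.5);px=np.array([np.cos(ph),np.sin(ph),0]);yh=np.array([-np.sin(ph),np.cos(ph),0])
py=yh*np.cos(.32)+np.array([0,0,np.sin(.32)]);pz=np.cross(px,py)
c=np.array([.496,-.349,.022])
for x in(.042,-.042):
    print(x,"tcp place",(c+px*x+pz*.0095).round(4),"above",(c+px*x+pz*.07).round(4))
Rt=R.from_matrix(np.c_[px,-py,-pz]);Rt2=R.from_matrix(np.c_[-px,py,-pz])
for r in(Rt,Rt2):
    y=180/np.pi*r.as_euler("xyz");print(y); yaw=r.as_euler("xyz")[2]
E
```

```text
t 6.35 pos [0.3769 0.1339 0.0095] rot deg [179.9   0.  108. ] F [ 6.19  1.36 -0.03] op 0.0398
 shift sum [-0.   -0.   -4.42]
[255.625      172.86574074] 216 ((602.0594482421875, 0.9775161743164062), (40.2333984375, 56.16954803466797), 43.18228530883789)
[285.08733624 220.31441048] 229 ((463.40179443359375, -111.38453674316406), (40.2703742980957, 55.345149993896484), 0.039457738399505615)
[254.02380952 225.28095238] 210 ((434.9853820800781, -17.128196716308594), (50.660133361816406, 50.22068405151367), 7.842659950256348)
0.042 tcp place [ 0.5375 -0.3421  0.031 ] above [ 0.542  -0.3606  0.0884]
-0.042 tcp place [ 0.4559 -0.3617  0.031 ] above [ 0.4603 -0.3802  0.0884]
[-161.66535056    0.           13.5       ]
[ 161.66535056    0.         -166.5       ]
```

View pics/w1.png

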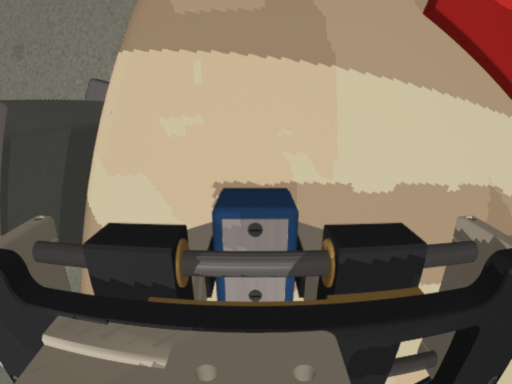

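Emit:
{"fn": "send_rows", "kwargs": {"plan": [[[0,0,-0.5],[0,0,0]],[[0,0,-1],[0,0,0.1]],[[0,0,-1],[0,0,0.105]],[[0,0,-1],[0,0,0.105]],[[0,0,-1],[0,0,0.105]],[[0,0,-1],[0,0,0.105]],[[0,0,-1],[0,0,0.105]],[[0,0,-0.5],[0,0,0.105]],[[0,0,0],[0,0,0.105]],[[0,0,0],[0,0,0.105]]]}}

```text
time: 7.7
tool_pos: [0.3734, 0.1333, 0.1836]
tool_rot: [-3.14, 0.005, 0.402]
contact_force: [0.1, -0.1, -7.1]
opening: 0.0396
grip_force: 35.0
```

```bash
python3 - <<'E'
from h import *
to([.542,-.3606,.18],13.5)
E
```

```text
t 7.7 pos [0.3734 0.1333 0.1836] rot deg [-179.9    0.3   23.1] F [ 0.12 -0.08 -7.15] op 0.0396
 shift sum [-1.53 20.82  0.13]
 turn sum [-0.001  0.003  0.106]
```

Emit:
{"fn": "send_rows", "kwargs": {"plan": [[[-0.07,0.8,0],[0,0,0]],[[-0.07,1,0],[0,0,0]],[[-0.07,1,0],[0,0,0]],[[-0.07,1,0],[0,0,0]],[[-0.07,1,0],[0,0,0]],[[-0.07,1,0],[0,0,0]],[[-0.07,1,0],[0,0,0]],[[-0.07,1,0],[0,0,0]],[[-0.07,1,0],[0,0,0]],[[-0.07,1,0],[0,0,0]]]}}

```text
time: 8.95
tool_pos: [0.4548, -0.098, 0.1832]
tool_rot: [-3.138, 0.004, 0.408]
contact_force: [0.6, 0.7, -7.0]
opening: 0.0396
grip_force: 35.0
```

Emit:
{"fn": "send_rows", "kwargs": {"plan": [[[-0.07,1,0],[0,0,0]],[[-0.07,1,0],[0,0,0]],[[-0.07,1,0],[0,0,0]],[[-0.07,1,0],[0,0,0]],[[-0.07,1,0],[0,0,0]],[[-0.07,1,0],[0,0,0]],[[-0.07,1,0],[0,0,0]],[[-0.07,1,0],[0,0,0]],[[-0.07,1,0],[0,0,0]],[[-0.07,1,0],[0,0,0]]]}}

```text
time: 10.2
tool_pos: [0.5384, -0.3338, 0.1825]
tool_rot: [-3.136, 0.003, 0.408]
contact_force: [0.7, 0.3, -6.4]
opening: 0.0398
grip_force: 35.0
```

Emit:
{"fn": "send_rows", "kwargs": {"plan": [[[-0.07,1,0],[0,0,0]],[[0,0,0],[0,0,0.106]],[[0,0,0],[0.068,0,0]],[[0,0,0],[0.068,0,0]],[[0,0,0],[0.068,0,0]],[[0,0,0.4],[0,0,0]],[[0,0,0.6],[0,0,0]],[[0,0,0.5],[0,0,0]],[[0,0,0],[0,0,0]],[[0,0,0],[0,0,0]]]}}

```text
time: 11.45
tool_pos: [0.5458, -0.3466, 0.1492]
tool_rot: [-2.822, -0.0, 0.242]
contact_force: [-0.2, -0.0, -6.4]
opening: 0.0399
grip_force: 35.0
```

```bash
cat >> h.py <<'E'
def plate(x,h,y=0):
    ph=np.radians(13.5);px=np.array([np.cos(ph),np.sin(ph),0]);yh=np.array([-np.sin(ph),np.cos(ph),0])
    py=yh*np.cos(.32)+np.array([0,0,np.sin(.32)]);pz=np.cross(px,py)
    return np.array([.496,-.349,.022])+px*x+py*y+pz*h, R.from_matrix(np.c_[px,-py,-pz])
E
python3 - <<'E'
from h import *
p,r=plate(.042,.0095);to(p,0,r)
print(robot.observe()["qpos"].round(2))
E
```

```text
t 11.45 pos [ 0.5458 -0.3466  0.1492] rot deg [-161.7   -0.    13.8] F [-0.22 -0.01 -6.35] op 0.0399
 shift sum [-0.28  1.24  4.57]
 turn sum [0.    0.001 0.004]
[-0.77  0.79  1.01  0.17  1.62  0.55]
```

Emit:
{"fn": "send_rows", "kwargs": {"plan": [[[-0.07,0.31,0.4],[0,0,0]],[[-0.07,0.31,0.7],[0,0,0]],[[-0.07,0.31,0.7],[0,0,0]],[[-0.07,0.31,0.7],[0,0,0]],[[0,0,0.7],[0,0,0]],[[0,0,0.5],[0,0,0]],[[0,0,0.3],[0,0,0]],[[0,0,0.2],[0,0,0]],[[0,0,0],[0,0,0]],[[0,0,0],[0,0,0]]]}}

```text
time: 12.7
tool_pos: [0.5383, -0.3452, 0.0398]
tool_rot: [-2.822, -0.001, 0.241]
contact_force: [-1.1, 0.6, -7.4]
opening: 0.0398
grip_force: 35.0
```

```bash
python3 - <<'E'
from h import *
p,r=plate(.042,.0095);to(p,0,r)
E
```

```text
t 12.7 pos [ 0.5383 -0.3452  0.0398] rot deg [-161.7   -0.    13.8] F [-1.06  0.6  -7.43] op 0.0398
 shift sum [ 0.   -0.01  0.37]
 turn sum [0.    0.001 0.004]
```

Emit:
{"fn": "send_rows", "kwargs": {"plan": [[[0,0,0.06],[0,0,0]],[[0,0,0.06],[0,0,0]],[[0,0,0.06],[0,0,0]],[[0,0,0.06],[0,0,0]],[[0,0,0.04],[0,0,0]],[[0,0,0.03],[0,0,0]],[[0,0,0],[0,0,0]],[[0,0,0],[0,0,0]],[[0,0,0],[0,0,0]],[[0,0,0],[0,0,0]]]}}

```text
time: 13.95
tool_pos: [0.5374, -0.3425, 0.0319]
tool_rot: [-2.821, -0.0, 0.241]
contact_force: [-0.4, -0.3, -7.4]
opening: 0.0398
grip_force: 35.0
```

Emit:
{"fn": "send_rows", "kwargs": {"plan": [[[0,0,0.02],[0,0,0]],[[0,0,0.02],[0,0,0]],[[0,0,0.02],[0,0,0]],[[0,0,0],[0,0,0]],[[0,0,0],[0,0,0]],[[0,0,0],[0,0,0]],[[0,0,0],[0,0,0]],[[0,0,0],[0,0,0]],[[0,0,0],[0,0,0]],[[0,0,0],[0,0,0]]]}}

```text
time: 15.2
tool_pos: [0.5373, -0.3423, 0.0311]
tool_rot: [-2.822, -0.0, 0.241]
contact_force: [-3.6, -0.4, 6.3]
opening: 0.0401
grip_force: 35.0
```

Emit:
{"fn": "send_rows", "kwargs": {"plan": [[[0,0,0],[0,0,0]],[[0,0,0],[0,0,0]],[[0,0,0],[0,0,0]],[[0,0,0],[0,0,0]],[[0,0,-0.3],[0,0,0]],[[0,0,-0.7],[0,0,0]],[[0,0,-1],[0,0,0]],[[0,0,-1],[0,0,0]],[[0,0,-1],[0,0,0]],[[0,0,-1],[0,0,0]]], "gripper": 1}}

```text
time: 16.45
tool_pos: [0.5467, -0.3807, 0.1505]
tool_rot: [-2.822, -0.0, 0.241]
contact_force: [-0.4, -0.0, -0.8]
opening: 0.0915
grip_force: 0.0
```

```bash
python3 - <<'E'
from h import *
p,d=read_camera("scene");cv2.imwrite("pics/s1.png",cv2.resize(p[150:384,170:420],None,fx=2.4,fy=2.4))
C=np.array([.463,-.111]);to([.447,-.111,.12],90.3)
E
```

```text
t 16.5 pos [ 0.5477 -0.3824  0.1539] rot deg [-162.    -0.2   13.8] F [-0.97 -0.04  3.88] op 0.0917
 shift sum [ -1.33 -10.52   4.85]
 turn sum [-0.168 -0.136 -0.842]
```

View pics/s1.png

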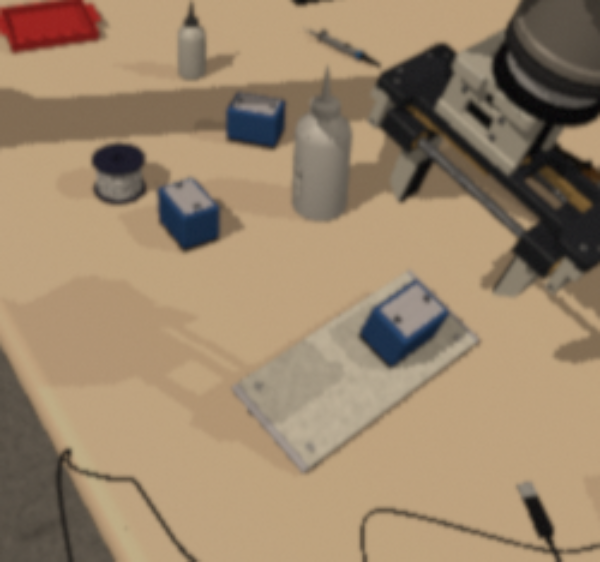

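Weight A sits flat on the plate near its far end (crop pixel about (405,320)). Weights C (188,212) and B (256,118) and all bystanders are undisturbed.

Emit:
{"fn": "send_rows", "kwargs": {"plan": [[[0,0,0],[-0.068,0,0]],[[0,0,0],[-0.068,0,0]],[[0,0,0],[-0.068,0,0]],[[-0.11,-0.96,0],[0,0,0]],[[-0.11,-0.96,0],[0,0,0]],[[-0.11,-0.96,0],[0,0,0]],[[-0.11,-0.96,0],[0,0,0]],[[-0.11,-0.96,0],[0,0,0]],[[-0.11,-0.96,0],[0,0,0]],[[-0.11,-0.96,0],[0,0,0]]]}}

```text
time: 17.75
tool_pos: [0.4874, -0.2209, 0.1491]
tool_rot: [3.141, -0.0, 0.241]
contact_force: [0.4, 0.1, 0.0]
opening: 0.0918
grip_force: 0.0
```

Emit:
{"fn": "send_rows", "kwargs": {"plan": [[[-0.11,-0.96,0],[0,0,0]],[[-0.11,-0.96,0],[0,0,0]],[[-0.11,-0.96,0],[0,0,0]],[[-0.11,-0.96,0],[0,0,0]],[[-0.11,-0.96,0],[0,0,0]],[[0,0,0],[0,0,-0.106]],[[0,0,0],[0,0,-0.106]],[[0,0,0],[0,0,-0.106]],[[0,0,0],[0,0,-0.106]],[[0,0,0],[0,0,-0.106]]]}}

```text
time: 19.0
tool_pos: [0.4457, -0.108, 0.1491]
tool_rot: [3.141, -0.0, 1.079]
contact_force: [0.2, 0.5, 0.0]
opening: 0.0917
grip_force: 0.0
```

Emit:
{"fn": "send_rows", "kwargs": {"plan": [[[0,0,0.3],[0,0,-0.106]],[[0,0,0.3],[0,0,-0.106]],[[0,0,0.3],[0,0,-0.106]],[[0,0,0.3],[0,0,0]],[[0,0,0.3],[0,0,0]],[[0,0,0.3],[0,0,0]],[[0,0,0],[0,0,0]],[[0,0,0],[0,0,0]],[[0,0,0],[0,0,0]],[[0,0,0],[0,0,0]]]}}

```text
time: 20.25
tool_pos: [0.4459, -0.1085, 0.1043]
tool_rot: [3.141, 0.0, 1.573]
contact_force: [-0.3, 0.3, -0.7]
opening: 0.0919
grip_force: 0.0
```

```bash
python3 - <<'E'
from h import *
to([.447,-.111,.009],90.3)
E
```

```text
t 20.25 pos [ 0.4459 -0.1085  0.1043] rot deg [180.    0.   90.1] F [-0.29  0.33 -0.71] op 0.0919
 shift sum [-0.1   0.04  3.81]
 turn sum [ 0.     0.    -0.002]
```

Emit:
{"fn": "send_rows", "kwargs": {"plan": [[[-0.1,0.04,0.4],[0,0,0]],[[0,0,0.6],[0,0,0]],[[0,0,0.6],[0,0,0]],[[0,0,0.6],[0,0,0]],[[0,0,0.6],[0,0,0]],[[0,0,0.5],[0,0,0]],[[0,0,0.3],[0,0,0]],[[0,0,0.2],[0,0,0]],[[0,0,0],[0,0,0]],[[0,0,0],[0,0,0]]]}}

```text
time: 21.5
tool_pos: [0.4471, -0.1111, 0.0094]
tool_rot: [3.141, 0.0, 1.573]
contact_force: [-0.4, 0.6, -0.0]
opening: 0.0916
grip_force: 0.0
```

Emit:
{"fn": "send_rows", "kwargs": {"plan": [[[0,-0.18,0],[0,0,0]],[[0,-0.18,0],[0,0,0]],[[0,-0.18,0],[0,0,0]],[[0,-0.18,0],[0,0,0]],[[0,-0.18,0],[0,0,0]],[[0,-0.18,0],[0,0,0]],[[0,-0.18,0],[0,0,0]],[[0,-0.18,0],[0,0,0]],[[0,-0.18,0],[0,0,0]],[[0,-0.18,0],[0,0,0]]]}}

```text
time: 22.75
tool_pos: [0.4015, -0.1111, 0.009]
tool_rot: [3.141, -0.0, 1.573]
contact_force: [2.6, 0.2, 1.8]
opening: 0.092
grip_force: 1.3
```

It reads 2.6 N. I'll push it a bit further to confirm.

Emit:
{"fn": "send_rows", "kwargs": {"plan": [[[0,-0.1,0],[0,0,0]],[[0,-0.1,0],[0,0,0]],[[0,-0.1,0],[0,0,0]],[[0,-0.1,0],[0,0,0]],[[0,-0.1,0],[0,0,0]],[[0,-0.1,0],[0,0,0]],[[0,-0.1,0],[0,0,0]],[[0,-0.1,0],[0,0,0]],[[0,-0.1,0],[0,0,0]],[[0,-0.1,0],[0,0,0]]]}}

```text
time: 24.0
tool_pos: [0.3765, -0.1111, 0.009]
tool_rot: [-3.141, -0.0, 1.573]
contact_force: [2.2, -1.0, -1.1]
opening: 0.092
grip_force: 1.0
```

Readings of 2.6 and 2.2 N mean this one is glazed, so it goes to the tray.

Emit:
{"fn": "send_rows", "kwargs": {"plan": [[[0,0,-0.2],[0,0,0]],[[0,0,0],[0,0,0]],[[0,0,0],[0,0,0]],[[0,0,0],[0,0,0]],[[0,0,0],[0,0,0]],[[0,0,0],[0,0,0]],[[0,0,0],[0,0,0]],[[0,0,0],[0,0,0]],[[0,0,0],[0,0,0]],[[0,0,0],[0,0,0]]], "gripper": -1}}

```text
time: 25.25
tool_pos: [0.3767, -0.1111, 0.014]
tool_rot: [-3.142, -0.0, 1.573]
contact_force: [2.8, -0.3, 2.8]
opening: 0.0398
grip_force: 35.0
```

Emit:
{"fn": "send_rows", "kwargs": {"plan": [[[0,0,-0.5],[0,0,0]],[[0,0,-0.9],[0,0,0]],[[0,0,-0.9],[0,0,0]],[[0,0,-0.9],[0,0,0]],[[0,0,-0.9],[0,0,0]],[[0,0,-0.9],[0,0,0]],[[0,0,-0.5],[0,0,0]],[[0,0,0],[0,0,0]],[[0,0,0],[0,0,0]],[[0,0,0],[0,0,0]]]}}

```text
time: 26.5
tool_pos: [0.3762, -0.1109, 0.1507]
tool_rot: [-3.14, -0.001, 1.573]
contact_force: [0.2, -0.5, -8.8]
opening: 0.0399
grip_force: 35.0
```

```bash
python3 - <<'E'
from h import *
to([.4957,.3425,.07],80)
E
```

```text
t 26.5 pos [ 0.3762 -0.1109  0.1507] rot deg [-1.799e+02 -1.000e-01  9.010e+01] F [ 0.21 -0.54 -8.82] op 0.0399
 shift sum [18.12  4.83  3.24]
 turn sum [-0.001 -0.001  0.113]
```

Emit:
{"fn": "send_rows", "kwargs": {"plan": [[[0.6,0.15,0],[0,0,0]],[[0.95,0.25,0],[0,0,0]],[[0.95,0.25,0],[0,0,0]],[[0.95,0.25,0],[0,0,0]],[[0.95,0.25,0],[0,0,0]],[[0.95,0.25,0],[0,0,0]],[[0.95,0.25,0],[0,0,0]],[[0.95,0.25,0],[0,0,0]],[[0.95,0.25,0],[0,0,0]],[[0.95,0.25,0],[0,0,0]]]}}

```text
time: 27.75
tool_pos: [0.436, 0.1185, 0.1508]
tool_rot: [-3.14, 0.0, 1.573]
contact_force: [-0.2, 2.4, -8.5]
opening: 0.0397
grip_force: 35.0
```

Emit:
{"fn": "send_rows", "kwargs": {"plan": [[[0.95,0.25,0],[0,0,0]],[[0.95,0.25,0],[0,0,0]],[[0.95,0.25,0],[0,0,0]],[[0.95,0.25,0],[0,0,0]],[[0.95,0.25,0],[0,0,0]],[[0.95,0.25,0],[0,0,0]],[[0.95,0.25,0],[0,0,0]],[[0.95,0.25,0],[0,0,0]],[[0.95,0.25,0],[0,0,0]],[[0.4,0.2,0],[0,0,0]]]}}

```text
time: 29.0
tool_pos: [0.4965, 0.3425, 0.1501]
tool_rot: [-3.14, 0.001, 1.574]
contact_force: [0.5, 0.3, -8.7]
opening: 0.0395
grip_force: 35.0
```

Emit:
{"fn": "send_rows", "kwargs": {"plan": [[[0,0,0.3],[0,0,0.11]],[[0,0,0.6],[0,0,0]],[[0,0,0.7],[0,0,0]],[[0,0,0.7],[0,0,0]],[[0,0,0.7],[0,0,0]],[[0,0,0.6],[0,0,0]],[[0,0,0.4],[0,0,0]],[[0,0,0.3],[0,0,0]],[[0,0,0],[0,0,0]],[[0,0,0],[0,0,0]]]}}

```text
time: 30.25
tool_pos: [0.4973, 0.3419, 0.0446]
tool_rot: [3.141, -0.001, 1.401]
contact_force: [0.7, 0.3, -9.0]
opening: 0.0396
grip_force: 35.0
```

```bash
python3 - <<'E'
from h import *
to([.4957,.3425,.018],80)
E
```

```text
t 30.25 pos [0.4973 0.3419 0.0446] rot deg [179.9  -0.   80.2] F [ 0.74  0.32 -9.  ] op 0.0396
 shift sum [ 0.01 -0.07  1.07]
 turn sum [ 0.001 -0.     0.003]
```

Emit:
{"fn": "send_rows", "kwargs": {"plan": [[[0,-0.06,0.2],[0,0,0]],[[0,0,0.25],[0,0,0]],[[0,0,0.2],[0,0,0]],[[0,0,0.15],[0,0,0]],[[0,0,0.1],[0,0,0]],[[0,0,0.07],[0,0,0]],[[0,0,0.04],[0,0,0]],[[0,0,0.02],[0,0,0]],[[0,0,0],[0,0,0]],[[0,0,0],[0,0,0]]]}}

```text
time: 31.5
tool_pos: [0.4955, 0.342, 0.0184]
tool_rot: [3.141, -0.0, 1.401]
contact_force: [-0.7, 0.3, -8.8]
opening: 0.0398
grip_force: 35.0
```

Emit:
{"fn": "send_rows", "kwargs": {"plan": [[[0,0,0.025],[0,0,0]],[[0,0,0.025],[0,0,0]],[[0,0,0],[0,0,0]],[[0,0,0],[0,0,0]],[[0,0,0],[0,0,0]],[[0,0,0],[0,0,0]],[[0,0,0],[0,0,0]],[[0,0,0],[0,0,0]],[[0,0,0],[0,0,0]],[[0,0,0],[0,0,0]]]}}

```text
time: 32.75
tool_pos: [0.4958, 0.3421, 0.0181]
tool_rot: [3.141, -0.001, 1.401]
contact_force: [-3.9, -0.8, 5.7]
opening: 0.0397
grip_force: 35.0
```

Emit:
{"fn": "send_rows", "kwargs": {"plan": [[[0,0,0],[0,0,0]],[[0,0,0],[0,0,0]],[[0,0,0],[0,0,0]],[[0,0,-0.3],[0,0,0]],[[0,0,-0.7],[0,0,0]],[[0,0,-1],[0,0,0]],[[0,0,-1],[0,0,0]],[[0,0,-1],[0,0,0]],[[0,0,-1],[0,0,0]],[[0,0,-1],[0,0,0]]], "gripper": 0.3}}

```text
time: 34.0
tool_pos: [0.4955, 0.342, 0.1695]
tool_rot: [3.14, -0.001, 1.401]
contact_force: [0.2, -0.4, 0.7]
opening: 0.0596
grip_force: 0.0
```

```bash
python3 - <<'E'
from h import *
u=np.array([np.cos(np.radians(43.2)),np.sin(np.radians(43.2))])
t=np.array([.602,.001])+.016*u;print(t);to([*t,.18],133.2)
E
```

```text
[0.6136635  0.01195275]
t 34.0 pos [0.4955 0.342  0.1695] rot deg [ 1.799e+02 -1.000e-01  8.020e+01] F [ 0.18 -0.38  0.7 ] op 0.0596
 shift sum [-12.21   6.89  -0.42]
 turn sum [ 0.001 -0.    -0.588]
```

Emit:
{"fn": "send_rows", "kwargs": {"plan": [[[-0.94,0.53,0],[0,0,0]],[[-0.94,0.53,0],[0,0,0]],[[-0.94,0.53,0],[0,0,0]],[[-0.94,0.53,0],[0,0,0]],[[-0.94,0.53,0],[0,0,0]],[[-0.94,0.53,0],[0,0,0]],[[-0.94,0.53,0],[0,0,0]],[[-0.94,0.53,0],[0,0,0]],[[-0.94,0.53,0],[0,0,0]],[[-0.94,0.53,0],[0,0,0]]], "gripper": 1}}

```text
time: 35.25
tool_pos: [0.5866, 0.087, 0.1686]
tool_rot: [3.14, -0.0, 1.401]
contact_force: [-0.5, 0.2, 0.6]
opening: 0.0917
grip_force: 0.0
```

Emit:
{"fn": "send_rows", "kwargs": {"plan": [[[-0.94,0.53,0],[0,0,0]],[[-0.94,0.53,0],[0,0,0]],[[-0.94,0.53,0],[0,0,0]],[[0,0,0],[0,0,-0.1]],[[0,0,0],[0,0,-0.1]],[[0,0,0],[0,0,-0.1]],[[0,0,0],[0,0,-0.1]],[[0,0,0],[0,0,-0.1]],[[0,0,0],[0,0,-0.09]],[[0,0,0],[0,0,0]]]}}

```text
time: 36.5
tool_pos: [0.6136, 0.0116, 0.1684]
tool_rot: [3.14, 0.001, 2.326]
contact_force: [-0.3, 0.2, -0.5]
opening: 0.0918
grip_force: 0.0
```

```bash
python3 - <<'E'
from h import *
to([.6137,.0120,.009],133.2)
E
```

```text
t 36.5 pos [0.6136 0.0116 0.1684] rot deg [1.799e+02 1.000e-01 1.333e+02] F [-0.31  0.2  -0.52] op 0.0918
 shift sum [0.02 0.   6.38]
 turn sum [0.001 0.001 0.001]
```

Emit:
{"fn": "send_rows", "kwargs": {"plan": [[[0,0,0.5],[0,0,0]],[[0,0,0.9],[0,0,0]],[[0,0,0.95],[0,0,0]],[[0,0,0.95],[0,0,0]],[[0,0,0.95],[0,0,0]],[[0,0,0.8],[0,0,0]],[[0,0,0.6],[0,0,0]],[[0,0,0.4],[0,0,0]],[[0,0,0.2],[0,0,0]],[[0,0,0.1],[0,0,0]]]}}

```text
time: 37.75
tool_pos: [0.6137, 0.0116, 0.0085]
tool_rot: [3.141, 0.0, 2.327]
contact_force: [-0.4, -0.0, 0.7]
opening: 0.0916
grip_force: 0.0
```

Emit:
{"fn": "send_rows", "kwargs": {"plan": [[[0,0.18,0],[0,0,0]],[[0,0.18,0],[0,0,0]],[[0,0.18,0],[0,0,0]],[[0,0.18,0],[0,0,0]],[[0,0.18,0],[0,0,0]],[[0,0.18,0],[0,0,0]],[[0,0.18,0],[0,0,0]],[[0,0.18,0],[0,0,0]],[[0,0.18,0],[0,0,0]],[[0,0.18,0],[0,0,0]]]}}

```text
time: 39.0
tool_pos: [0.644, 0.0406, 0.0086]
tool_rot: [-3.136, -0.002, 2.328]
contact_force: [-9.1, -8.3, 7.4]
opening: 0.0917
grip_force: 6.4
```

Emit:
{"fn": "send_rows", "kwargs": {"plan": [[[0,0,0],[0,0,0]],[[0,0,0],[0,0,0]],[[0,0,0],[0,0,0]],[[0,0,0],[0,0,0]],[[0,0,0],[0,0,0]],[[0,0,0],[0,0,0]],[[0,0,0],[0,0,0]],[[0,0,0],[0,0,0]],[[0,0,0],[0,0,0]],[[0,0,0],[0,0,0]]], "gripper": -1}}

```text
time: 40.25
tool_pos: [0.6441, 0.0406, 0.0087]
tool_rot: [-3.136, -0.002, 2.327]
contact_force: [-9.4, -8.2, 8.5]
opening: 0.0395
grip_force: 35.0
```

Drag is about 12 N horizontally with 7 N of down-load, a friction ratio near 0.8, so it is sound. Next I'll lift it, turn it and carry it to the stand.

Emit:
{"fn": "send_rows", "kwargs": {"plan": [[[0,0,-0.5],[0,0,0]],[[0,0,-1],[0,0,0]],[[0,0,-1],[0,0,0]],[[0,0,-1],[0,0,0.11]],[[0,0,-1],[0,0,0.11]],[[0,0,-1],[0,0,0.11]],[[0,0,-1],[0,0,0.11]],[[0,0,-0.5],[0,0,0.11]],[[0,0,0],[0,0,0.11]],[[0,0,0],[0,0,0.11]]]}}

```text
time: 41.5
tool_pos: [0.6454, 0.0431, 0.1822]
tool_rot: [-3.139, 0.001, 1.112]
contact_force: [-0.5, 0.5, -10.1]
opening: 0.0398
grip_force: 35.0
```

```bash
python3 - <<'E'
from h import *
p,r=plate(-.042,.13);to([p[0],p[1],.184],13.5)
p,d=read_camera("scene");cv2.imwrite("pics/s2.png",cv2.resize(p[90:330,160:400],None,fx=2.4,fy=2.4))
E
```

```text
t 41.5 pos [0.6454 0.0431 0.1822] rot deg [-179.9    0.    63.7] F [ -0.53   0.5  -10.12] op 0.0398
 shift sum [-19.04   1.33  -0.06]
 turn sum [-0.001  0.001  0.558]
```

View pics/s2.png

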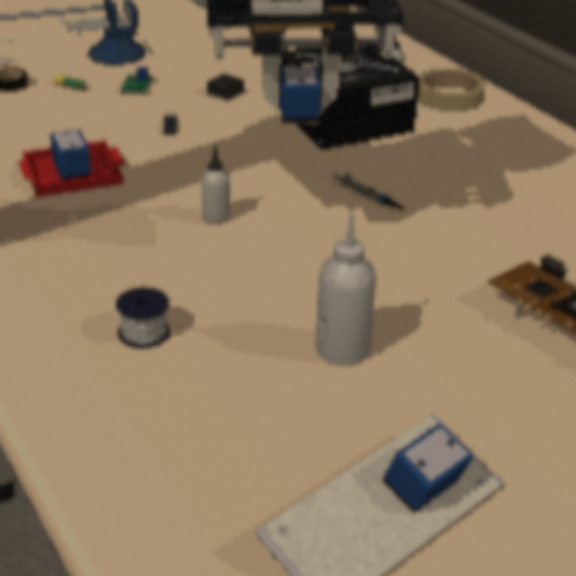

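The held weight hangs upright at (300,95) and the glazed one stands in the tray at (70,155). The bottles, the spool and the first placed weight (428,465) are undisturbed. I'll carry it over higher to clear the IPA bottle.

Emit:
{"fn": "send_rows", "kwargs": {"plan": [[[-0.3,0,-0.5],[0,0,0]],[[-0.9,0.07,-0.5],[0,0,0]],[[-0.99,0.07,-0.4],[0,0,0]],[[-0.99,0.07,0],[0,0,0]],[[-0.99,0.07,0],[0,0,0]],[[-0.99,0.07,0],[0,0,0]],[[-0.99,0.07,0],[0,0,0]],[[-0.99,0.07,0],[0,0,0]],[[-0.99,0.07,0],[0,0,0]],[[-0.99,0.07,0],[0,0,0]]]}}

```text
time: 42.8
tool_pos: [0.5594, -0.1715, 0.2196]
tool_rot: [3.14, 0.0, 1.119]
contact_force: [-0.5, 0.5, -8.8]
opening: 0.0398
grip_force: 35.0
```

Emit:
{"fn": "send_rows", "kwargs": {"plan": [[[-0.99,0.07,0],[0,0,0]],[[-0.99,0.07,0],[0,0,0]],[[-0.99,0.07,0],[0,0,0]],[[-0.99,0.07,0],[0,0,0]],[[-0.99,0.07,0],[0,0,0]],[[-0.99,0.07,0],[0,0,0]],[[-0.99,0.07,0],[0,0,0]],[[-0.99,0.07,0],[0,0,0]],[[-0.99,0.07,0],[0,0,0]],[[-0.99,0.07,0],[0,0,0]]]}}

```text
time: 44.05
tool_pos: [0.4665, -0.4013, 0.2194]
tool_rot: [3.141, 0.001, 1.118]
contact_force: [0.3, -0.8, -9.2]
opening: 0.0398
grip_force: 35.0
```

Emit:
{"fn": "send_rows", "kwargs": {"plan": [[[0,0,0.3],[0,0,0.112]],[[0,0,0.4],[0,0,0.112]],[[0,0,0.4],[0,0,0.112]],[[0,0,0.2],[0,0,0.112]],[[0,0,0],[0,0,0.11]],[[0,0,0],[0.068,0,0]],[[0,0,0],[0.068,0,0]],[[0,0,0],[0.068,0,0]],[[0,0,0],[0,0,0]],[[0,0,0],[0,0,0]]]}}

```text
time: 45.3
tool_pos: [0.4677, -0.4001, 0.186]
tool_rot: [-2.824, -0.0, 0.241]
contact_force: [0.1, 0.8, -8.5]
opening: 0.0397
grip_force: 35.0
```

```bash
python3 - <<'E'
from h import *
p,r=plate(-.042,.0087);to(p,0,r)
E
```

```text
t 45.3 pos [ 0.4677 -0.4001  0.186 ] rot deg [-161.8   -0.    13.8] F [ 0.11  0.85 -8.53] op 0.0397
 shift sum [-0.1   0.41  6.42]
 turn sum [0.001 0.001 0.004]
```

Emit:
{"fn": "send_rows", "kwargs": {"plan": [[[-0.05,0.2,0.5],[0,0,0]],[[-0.05,0.2,0.9],[0,0,0]],[[0,0,0.9],[0,0,0]],[[0,0,0.9],[0,0,0]],[[0,0,0.9],[0,0,0]],[[0,0,0.8],[0,0,0]],[[0,0,0.6],[0,0,0]],[[0,0,0.4],[0,0,0]],[[0,0,0.2],[0,0,0]],[[0,0,0],[0,0,0]]]}}

```text
time: 46.55
tool_pos: [0.4564, -0.3628, 0.038]
tool_rot: [-2.821, -0.0, 0.241]
contact_force: [-0.1, -0.1, -9.3]
opening: 0.0396
grip_force: 35.0
```

```bash
python3 - <<'E'
from h import *
p,r=plate(-.042,.0087);to(p,0,r)
E
```

```text
t 46.55 pos [ 0.4564 -0.3628  0.038 ] rot deg [-161.7   -0.    13.8] F [-0.11 -0.14 -9.34] op 0.0396
 shift sum [-0.01  0.04  0.31]
 turn sum [-0.     0.001  0.003]
```

Emit:
{"fn": "send_rows", "kwargs": {"plan": [[[0,0.03,0.06],[0,0,0]],[[0,0,0.06],[0,0,0]],[[0,0,0.05],[0,0,0]],[[0,0,0.04],[0,0,0]],[[0,0,0.04],[0,0,0]],[[0,0,0.02],[0,0,0]],[[0,0,0],[0,0,0]],[[0,0,0],[0,0,0]],[[0,0,0],[0,0,0]],[[0,0,0],[0,0,0]]]}}

```text
time: 47.8
tool_pos: [0.456, -0.3614, 0.0313]
tool_rot: [-2.821, -0.0, 0.241]
contact_force: [-0.7, 0.9, -9.0]
opening: 0.0398
grip_force: 35.0
```

Emit:
{"fn": "send_rows", "kwargs": {"plan": [[[0,0,0.02],[0,0,0]],[[0,0,0.02],[0,0,0]],[[0,0,0.02],[0,0,0]],[[0,0,0],[0,0,0]],[[0,0,0],[0,0,0]],[[0,0,0],[0,0,0]],[[0,0,0],[0,0,0]],[[0,0,0],[0,0,0]],[[0,0,0],[0,0,0]],[[0,0,0],[0,0,0]]]}}

```text
time: 49.05
tool_pos: [0.4559, -0.3611, 0.0303]
tool_rot: [-2.821, -0.0, 0.241]
contact_force: [-3.7, -1.7, 6.0]
opening: 0.0403
grip_force: 35.0
```

Contact is made, so I'll release and withdraw.

Emit:
{"fn": "send_rows", "kwargs": {"plan": [[[0,0,0],[0,0,0]],[[0,0,0],[0,0,0]],[[0,0,0],[0,0,0]],[[0,0,0],[0,0,0]],[[0,0,-0.3],[0,0,0]],[[0,0,-0.7],[0,0,0]],[[0,0,-1],[0,0,0]],[[0,0,-1],[0,0,0]],[[0,0,-1],[0,0,0]],[[0,0,-1],[0,0,0]]], "gripper": 1}}

```text
time: 50.3
tool_pos: [0.4653, -0.3996, 0.1498]
tool_rot: [-2.822, -0.0, 0.241]
contact_force: [0.1, -0.6, -0.1]
opening: 0.0922
grip_force: 0.0
```

Emit:
{"fn": "send_rows", "kwargs": {"plan": [[[0,1,-0.5],[0,0,0]],[[0,1,-0.5],[0,0,0]],[[0,1,-0.5],[0,0,0]],[[0,1,-0.5],[0,0,0]],[[0,0.5,0],[0,0,0]],[[0,0,0],[0,0,0]],[[0,0,0],[0,0,0]],[[0,0,0],[0,0,0]],[[0,0,0],[0,0,0]],[[0,0,0],[0,0,0]]]}}

```text
time: 51.55
tool_pos: [0.4946, -0.5179, 0.1608]
tool_rot: [-2.821, -0.0, 0.242]
contact_force: [0.6, -1.0, -0.4]
opening: 0.0919
grip_force: 0.0
```

```bash
python3 - <<'E'
from h import *
p,d=read_camera("scene");cv2.imwrite("pics/s3.png",cv2.resize(p[100:384,160:420],None,fx=2.1,fy=2.1))
p,d=read_camera("top");W=world("top",d)
k,l,st,ce=cv2.connectedComponentsWithStats(((W[...,2]>.037)&(W[...,2]<.08)&(d>0)).astype(np.uint8))
for i in range(1,k):
    if st[i,4]>80 and 100<ce[i][0]<400 and 140<ce[i][1]<265:print(ce[i].round(),st[i,4],cv2.minAreaRect((W[l==i][:,:2]*1000).astype(np.float32)),W[l==i][:,2].mean())
print(robot.observe()["tool_pos"])
E
```

```text
[209. 166.] 89 ((601.5958862304688, 151.23635864257812), (30.218957901000977, 30.42056655883789), 61.66238021850586) 0.05957837846387642
[145. 190.] 228 ((494.8491516113281, 340.2539978027344), (55.28913497924805, 40.33636474609375), 78.90398406982422) 0.04529200244159725
[361. 202.] 129 ((549.5947265625, -344.9373779296875), (30.9381046295166, 47.22522735595703), 10.406230926513672) 0.0581873584994598
[254. 225.] 149 ((434.8762512207031, -17.10976791381836), (50.301902770996094, 50.06509780883789), 7.969674587249756) 0.039154678191818275
[ 0.49454181 -0.5180306   0.16058927]
```

View pics/s3.png

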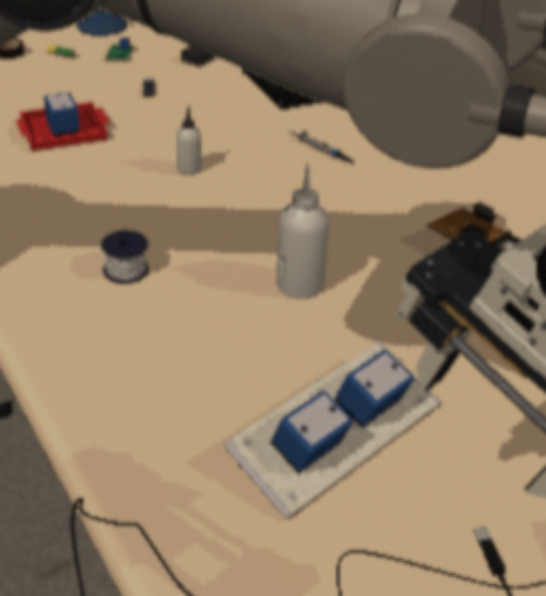

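Both sound weights lie flat in a row on the plate at (310,430) and (375,385), with the glazed one upright in the tray at (62,113). All three bystanders are still standing.

```bash
python3 -c "
from cell import robot
print(robot.hand_in())"
```

```text
the job is handed in; nothing more can be done
None
```

I handed the job in at about 52 s with the two hard-dragging weights (about 5.8 N, and about 12 N with some extra down-load) flat in a row on the stand, the easy slider (about 2.4 N) upright in the red tray, and the bottles and spool still standing; no verdict came back.

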